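# Index a drilling fixture four clicks and lock it

### The arm

A 6-joint arm with a two-finger parallel gripper is mounted at the origin on the work surface. World frame = base frame: x ahead of the robot, y to its left, z up, the work surface at z = 0. Lengths are in m, angles in degrees, forces in N, time in s.
With the tool pointing down it reaches from about 0.375 to 0.9 m from the base axis. Payload 3.1 kg.
Tool frame: the origin (TCP) lies at the very end of the fingers, on their centre line; the grasp point (between the pads) lies behind it (bot.grip_depth is the z of the grasp point in the tool frame, in m); z points along the fingers, y is the direction in which the jaws open and shut (so a half turn about z gives the same grasp; the last joint's range is limited). The gripper opens to 87 mm and grips with 3 to 60 N. Pads are 19 mm wide; open, the fingers measure 117 mm over their backs; the gripper's body (75 mm by 190 mm) begins 51 mm behind the grasp point.
Start: joints at [-79.04, 30.224, 82.088, -0, 67.689, -10.227], TCP at [0.226, -0.583, 0.223] pointing down, gripper open.
Joint ranges: [-176.69, 176.69], [-43.24, 126.21], [12.49, 139.97], [-82, 262], [0, 151.66], [-163.58, 163.58]. Speed limits (degrees/s): [159.86, 159.86, 180, 180, 180, 180].

### API

Orientations are given as a 3x3 rotation matrix whose columns are the frame's x, y, z axes.
In Python, from rig import bot, vision gives the robot as it stands. The module is installed in compiled form; this text tells all that it offers.
- The arm moves only by the shell command python3 -m jog 'ROWS'. ROWS is JSON, a list of rows, each a list of 3 entries, a list of its own where there are three numbers: the shift along the tool's x, y, z in mm, then the turn, a rotation vector about the tool's x, y, z in degrees, then the closure, from 0 (fully open) to 1 (shut). In form: [[[dx, dy, dz], [wx, wy, wz], fingers], ...]. A call has 1 to 12 rows; each row is the pose to reach, as a shift and turn from the pose commanded when the call began, along the tool's axes at that moment; what a row does not reach only later rows make up. A row lasts 1/12 s, in which the tool goes at most 41.7 mm and 7.16 degrees, less where a joint would pass 70% of its speed; a pose out of reach is approached as far as the arm can. A call with a gripper value outside its range is refused whole. The fingers move at their own pace and stop on an object; the grip force is fixed at half the most. Time passes only in rows, so rows that repeat a pose let the fingers close. It gives the time, the measured TCP pose, the force and the opening at its end, in the units of the state.
- bot.read_state(): the state, without advancing time (a new reading comes with each control period).
- vision.capture(name): name is "scene" or "top" or "wrist"; returns the picture (400x640x3 uint8, red, green, blue); there is no depth.
- vision.camera_info(name): a dict with "intrinsics" (3x3 intrinsics, pixels), "camera_from_world" (4x4, takes a point from world to camera coordinates); the wrist camera has in their place "mount" (4x4, takes a point from camera to tool coordinates, whose origin is the TCP and whose axes are the flange's). Camera axes: x right, y up, looking along -z (the intrinsics and any distortion apply to the point x, -y, -z); pixel columns grow to the right and rows downward; lengths in m; the calibration is good to about 2 mm. A picture is of the moment at which its call begins: read the wrist's pose just before it. camera_info takes no time and is no camera call.
- bot.hand_in(): hands the job in, once; it reports no verdict.
The state is a dict: "time_s": time; "joint_positions": joint angles; "qvel": joint speeds; "tau": joint torques, N m; "position": TCP position; "tcp_rot": TCP orientation; "force": force on the tool from outside, world axes, zero at the start; "moment": the same for the moment, N m; "opening": opening from 0.0 (shut) to 1.0 (fully open).
Only numpy, scipy, OpenCV 4.12 (cv2) and the standard library are available. Lean on these libraries where they do the work, as an engineer would, in place of code of your own. Each camera call takes 0.05 s, during which the arm holds its last target. There are 200 camera calls.

### The job

The disc clamped on the indexing table is ready for its next hole: with a fingertip, push the dial's finger tab round clockwise (seen from above) by exactly four clicks from where it now rests, never running past into a fifth. Then push the lock lever counter-clockwise fully home against its stop. Push gently, pinch or grip nothing, and leave everything else on the bench where it is.

Things in the scene. Friction and masses are not known exactly. Their poses are not given: they have to be found in the camera images.
- index_base: Foot of the fixed indexing table (grey paint and steel), bolted to the bench: a round foot 210 mm across; origin at its centre on the bench, z up, the lock lever's pivot on its +x side, 88 mm from the centre.
- index_head: Fixed head on that foot, on the same vertical axis but bolted on at its own angle; origin on the axis 8 mm above the bench, z up. A flange 208 mm across, its top 10 mm above the bench, with seven white tick lines 20 degrees apart, one per click, under the tab's path; grey drum 124 mm across up to 41 mm above the bench; on it the steel click-stop dial, 132 mm across, 42 to 56 mm above the bench, carrying a clamped wooden disc and nut (90 mm across, highest point 83 mm).
- tab (a point): Middle of the finger tab: a steel bar that sticks out radially from the dial's rim, 12 mm wide, from 66 mm to 105 mm from the dial's axis, 42 to 60 mm above the bench. This point lies 85 mm from the axis and 51 mm above the bench; its x axis points radially outwards. Under the tab there is free space down to the 10 mm foot.
- dial (a joint): Turn of the dial in rad; grows clockwise seen from above. It starts resting in the click at 0 and the clicks follow 0.349 rad (20 degrees) apart; end stops at -0.09 and 2.18. The tab points along 220 degrees minus this turn, counter-clockwise from the head's +x axis. Pushing the tab at 85 mm from the axis takes about 3 to 4 N to leave a click; past half-way it snaps on by itself into the next one and stays there.
- lock_lever (a joint): Turn of the lock lever in rad: 0 to 1.5, grows counter-clockwise seen from above. At 0 it points along the base's +x axis (away from the dial); 1.5 is locked, against its stop, when it points along the base's +y axis. It starts open, at 0 to 0.35; stiff (about 1 N at its end) and stays where it is left.
- lever_end (a point): Point near the end of the lock lever, a flat steel arm 12 mm wide, 31 to 44 mm above the bench, reaching 75 mm from its pivot; the pivot stands on the base's +x axis 88 mm from the dial's axis. This point lies 60 mm from the pivot, 37 mm above the bench; its x axis points outwards along the arm. Under the arm there is free space down to the bench or the 10 mm foot.
- screw_jar: round clear jar with a steel lid, 52 mm across, 65 mm tall, standing; origin at the centre of its underside (a bystander).
- screwdriver: screwdriver with a black handle, 160 mm long, 26 mm thick, lying near the right side of the indexing table; origin under its middle (a bystander).
- blank: spare wooden disc, 80 mm across, 16 mm thick, lying flat; origin at the centre of its underside (a bystander).
- hex_bolt: steel bolt standing on its head, 28 mm across the head, 50 mm tall; origin at the centre of its underside (a bystander).
- wrench: flat steel wrench, 180 mm long, 8 mm thick, lying to the right; origin under its middle (a bystander).
- offcut: plywood offcut, 120 x 50 x 30 mm, lying to the left; origin at the centre of its underside (a bystander).
- tape: black tape measure, 65 x 35 x 62 mm, to the left; origin at the centre of its underside (a bystander).

How it is judged:
By the outcome, as a careful person would: the job done as asked, in the order asked, and still so for the second after the job is handed in, with the robot touching nothing.
It also fails if it takes over 61 s, if anything falls off the work surface, if the arm or the gripper's body presses on something with over 40 N, if the wrist force passes 120 N, or if a joint passes its speed limit or range.

## Working session

There is one attempt and no reset: what is moved stays moved. The work goes in short steps, Python scripts to look and compute and a shell command to move; the robot and the scene stay as the last step left them, time stands still between calls to the robot, and variables do not carry over. Pictures are saved under pics/ and viewed, about 8 in all and at most 12, crops included, and the job is handed in when it is done.

```bash
mkdir -p pics; python3 - <<'E'
from rig import bot, vision
import cv2,numpy as np
np.set_printoptions(precision=4,suppress=True)
s=bot.read_state();print(s['time_s'],s['position'],s['tcp_rot'],s['opening'],bot.grip_depth)
for n in("scene","top"):
    i=vision.capture(n);cv2.imwrite(f"pics/{n}0.png",i[:,:,::-1]);c=vision.camera_info(n);print(n,c)
E
```

```text
0.0 [ 0.2258 -0.582   0.2216] [[ 0.9324  0.3614 -0.0004]
 [ 0.3614 -0.9324  0.0022]
 [ 0.0004 -0.0022 -1.    ]] 0.9981868542651512 -0.0187
scene {'intrinsics': array([[411.5667,   0.    , 313.1275],
       [  0.    , 411.5667, 201.5425],
       [  0.    ,   0.    ,   1.    ]]), 'camera_from_world': array([[ 0.2588,  0.9658,  0.0138, -0.119 ],
       [-0.6393,  0.1605,  0.752 ,  0.3168],
       [ 0.7241, -0.2035,  0.659 , -1.6945],
       [ 0.    ,  0.    ,  0.    ,  1.    ]])}
top {'intrinsics': array([[455.3159,   0.    , 319.2477],
       [  0.    , 455.3159, 200.613 ],
       [  0.    ,   0.    ,   1.    ]]), 'camera_from_world': array([[ 0.0279, -0.9996, -0.0041, -0.0426],
       [ 0.989 ,  0.027 ,  0.1452, -0.5375],
       [-0.145 , -0.0081,  0.9894, -1.594 ],
       [ 0.    ,  0.    ,  0.    ,  1.    ]])}
```

View pics/top0.png

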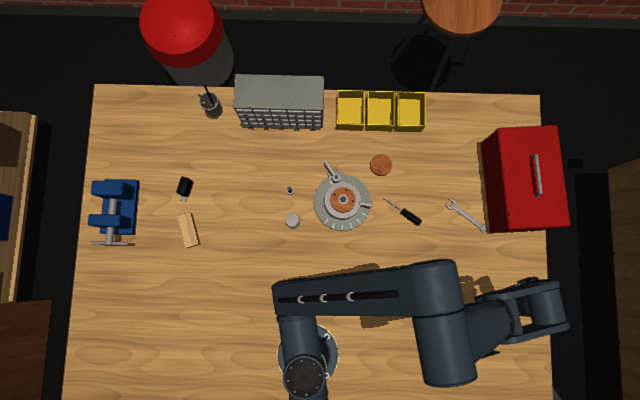

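View pics/scene0.png

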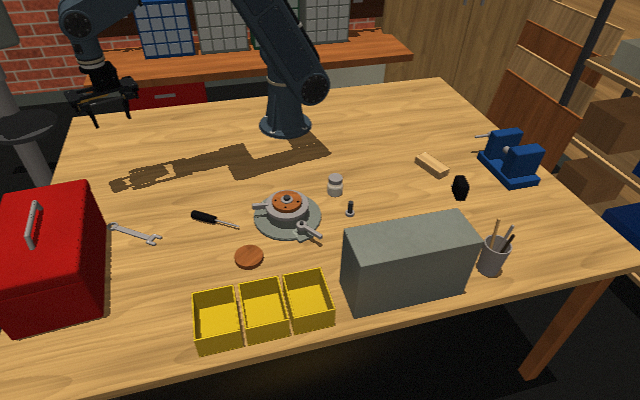

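The top view shows the table's foot centred near (342,202), the tab at about (366,206), pointing right (-y), and the lever pivot near (336,177) with its tip at (327,164). The ticks run along the bottom rim. The scene view agrees with this. Next I'll work out rough positions and the wrist camera's mount.

```bash
cat > h.py <<'E'
from rig import bot, vision
import cv2,numpy as np
np.set_printoptions(precision=4,suppress=True)
def cam(n):
    """K, R(cam->world), origin"""
    c=vision.camera_info(n);K=c['intrinsics']
    if n=='wrist':
        s=bot.read_state();T=np.eye(4);T[:3,:3]=s['tcp_rot'];T[:3,3]=s['position'];M=T@c['mount']
    else: M=np.linalg.inv(c['camera_from_world'])
    return K,M
def ray(K,M,uv,z):
    d=np.array([(uv[0]-K[0,2])/K[0,0],-(uv[1]-K[1,2])/K[1,1],-1.])
    d=M[:3,:3]@d;o=M[:3,3];return o+d*(z-o[2])/d[2]
def proj(K,M,p):
    q=np.linalg.inv(M)@np.append(p,1);return np.array([K[0,2]+K[0,0]*q[0]/-q[2],K[1,2]+K[1,1]*q[1]/q[2]])
E
python3 - <<'E'
from h import *
K,M=cam('top')
for nm,uv,z in[('foot',(342,202),.01),('nut',(343,199),.08),('tab',(366,206),.06),('tip',(327,164),.044),('piv',(336,177),.044),('jar',(292,220),.065),('bolt',(290,190),.05),('sd',(390,199),.02),('sd2',(418,221),.02),('blank',(381,165),.016)]:print(nm,ray(K,M,uv,z))
print(vision.camera_info('wrist'))
E
```

```text
foot [ 0.5399 -0.1106  0.01  ]
nut [ 0.5404 -0.111   0.08  ]
tab [ 0.5207 -0.1936  0.06  ]
tip [ 0.6724 -0.0521  0.044 ]
piv [ 0.6253 -0.0857  0.044 ]
jar [0.4633 0.0657 0.065 ]
bolt [0.5724 0.0778 0.05  ]
sd [ 0.5542 -0.2841  0.02  ]
sd2 [ 0.4768 -0.3853  0.02  ]
blank [ 0.6804 -0.2509  0.016 ]
{'intrinsics': array([[318.5215,   0.    , 317.9485],
       [  0.    , 318.5215, 200.1191],
       [  0.    ,   0.    ,   1.    ]]), 'mount': array([[ 0.0009,  0.9522,  0.3053,  0.084 ],
       [ 1.    , -0.0007, -0.0007,  0.0002],
       [-0.0005,  0.3053, -0.9522, -0.1619],
       [ 0.    ,  0.    ,  0.    ,  1.    ]])}
```

```bash
python3 -m jog '[[[34,-22,0],[0,0,0],1],[[68,-43,0],[0,0,0],1],[[102,-65,0],[0,0,0],1],[[136,-87,0],[0,0,0],1],[[170,-108,0],[0,0,0],1],[[204,-130,0],[0,0,0],1],[[238,-152,0],[0,0,0],1],[[272,-173,0],[0,0,0],1],[[306,-195,0],[0,0,0],1],[[340,-217,0],[0,0,0],1],[[374,-238,0],[0,0,0],1],[[408,-260,0],[0,0,0],1]]'
python3 -m jog '[[[30,-20,0],[0,0,0],1],[[60,-40,0],[0,0,0],1],[[90,-58,0],[0,0,0],1],[[104,-65,0],[0,0,0],1],[[104,-65,0],[0,0,0],1],[[104,-65,0],[0,0,0],1],[[104,-65,0],[0,0,0],1]]'
python3 - <<'E'
from h import *
K,M=cam('wrist');i=vision.capture('wrist');cv2.imwrite("pics/w1.png",i[:,:,::-1]);np.save('w1M.npy',M)
c=proj(K,M,[.54,-.111,.01]);print(c)
u,v=c.astype(int);a=i[max(0,v-160):v+160,max(0,u-200):u+200]
print(max(0,u-200),max(0,v-160))
cv2.imwrite("pics/w1c.png",cv2.resize(a,None,fx=2,fy=2,interpolation=cv2.INTER_CUBIC)[:,:,::-1])
E
```

```text
time_s: 1.1
position: [0.5131, -0.191, 0.2223]
tcp_rot: [[0.932, 0.361, -0.0], [0.361, -0.932, 0.0], [-0.0, -0.0, -1.0]]
force: [0.2, -0.5, 0.4]
opening: 0.173
time_s: 1.68
position: [0.5849, -0.0951, 0.2221]
tcp_rot: [[0.932, 0.361, -0.002], [0.361, -0.932, -0.0], [-0.002, -0.001, -1.0]]
force: [-0.3, -0.4, 0.4]
opening: 0.006
[316.531 208.849]
116 48
```

View pics/w1.png

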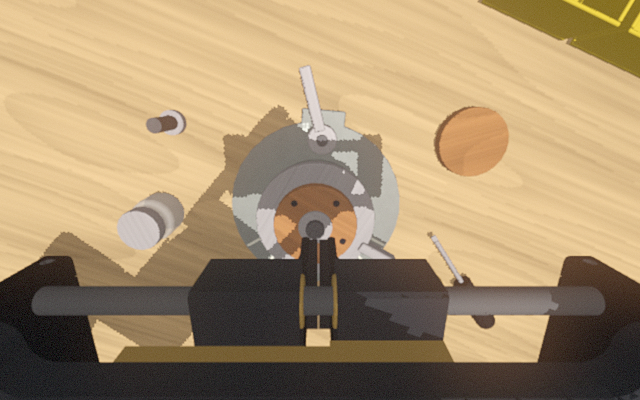

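Wrist view: the dial's nut is at (315,229), the lever pivot at (321,140) and the lever tip at (306,68). The gripper hides the tab (about (375,250)), so I'll back off.

```bash
python3 -m jog '[[[-35,0,-10],[0,0,0],1],[[-70,0,-20],[0,0,0],1],[[-100,0,-30],[0,0,0],1],[[-100,0,-30],[0,0,0],1],[[-100,0,-30],[0,0,0],1],[[-100,0,-30],[0,0,0],1]]'
python3 - <<'E'
from h import *
K,M=cam('wrist');i=vision.capture('wrist');np.save('w2M.npy',M);cv2.imwrite('pics/w2.png',i[:,:,::-1])
c=proj(K,M,[.54,-.111,.01]);print(c)
u,v=c.astype(int);x0,y0=max(0,u-130),max(0,v-130);print(x0,y0)
a=i[y0:y0+200,x0:x0+260]
cv2.imwrite("pics/w2c.png",cv2.resize(a,None,fx=3,fy=3,interpolation=cv2.INTER_CUBIC)[:,:,::-1])
E
```

```text
time_s: 2.23
position: [0.4926, -0.1318, 0.2529]
tcp_rot: [[0.933, 0.359, 0.001], [0.359, -0.933, -0.0], [0.001, 0.001, -1.0]]
force: [0.2, -0.3, -0.2]
opening: 0.008
[315.4982 125.5654]
185 0
```

View pics/w2c.png

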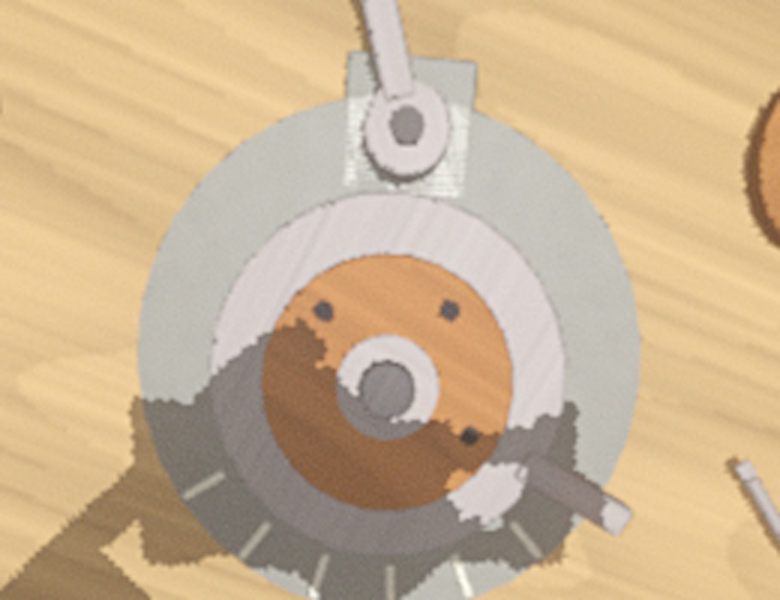

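The close view (crop pixels, ×3 with offset (185,0)) shows the dial circle spanning x 212–565 and y 193–553. The tab's outer end is near (618,520), the pivot at (406,127), and the lever runs up-left to (378,0). Seven ticks lie along the bottom.

```bash
python3 - <<'E'
from h import *
K,_=cam('wrist');M=np.load('w2M.npy');f=lambda u,v,z:ray(K,M,(185+u/3,v/3),z)[:2]
def circ(P):
    P=np.array(P);A=np.c_[2*P,np.ones(len(P))];s=np.linalg.lstsq(A,(P**2).sum(1),rcond=None)[0];return s[:2],np.sqrt(s[2]+s[:2]@s[:2])
print('flange',circ([f(*p,.010) for p in[(138,345),(640,345),(165,230),(600,210),(265,125),(510,120)]]))
print('dial',circ([f(*p,.056) for p in[(212,375),(565,375),(390,193),(390,553),(265,252),(520,255)]]))
print('disc top r45?',circ([f(*p,.072) for p in[(262,382),(513,382),(388,254),(388,511)]]))
c=circ([f(*p,.056) for p in[(212,375),(565,375),(390,193),(390,553),(265,252),(520,255)]])[0]
ang=lambda d:(np.degrees(np.arctan2(d[1],d[0]))%360,np.linalg.norm(d)*1e3)
for n,p in[('tab end top corner1',(632,508)),('corner2',(606,533)),('end mid',(619,520)),('rim mid',(537,474))]:print(n,f(*p,.06),ang(f(*p,.06)-c))
pv=f(406,127,.046);print('piv',pv,ang(pv-c))
t=f(378,0,.044);print('lever',t,ang(t-pv))
for p in[(203,486),(255,540),(319,577),(390,583),(463,578),(525,540)]:print('tick',ang(f(*p,.01)-c))
M1=np.load('w1M.npy');t1=ray(K,M1,(306,68),.044)[:2];p1=ray(K,M1,(321,140),.046)[:2];print('w1',t1,p1,ang(t1-p1))
E
```

```text
flange (array([ 0.5427, -0.109 ]), np.float64(0.10327409197720193))
dial (array([ 0.5408, -0.1102]), np.float64(0.0643806105191463))
disc top r45? (array([ 0.5407, -0.1096]), np.float64(0.04415533596769159))
tab end top corner1 [ 0.5313 -0.2121] (np.float64(264.6804563070127), np.float64(102.3214685144444))
corner2 [ 0.5189 -0.207 ] (np.float64(257.277754135524), np.float64(99.23211065837582))
end mid [ 0.5253 -0.2095] (np.float64(261.14288841610625), np.float64(100.46401224387105))
rim mid [ 0.5302 -0.1734] (np.float64(260.52301662670834), np.float64(64.02301989904119))
piv [ 0.6243 -0.0844] (np.float64(17.200734717434745), np.float64(87.40137541010762))
lever [ 0.6575 -0.0613] (np.float64(34.7777679821379), np.float64(40.5045946586638))
tick (np.float64(141.26500580895416), np.float64(92.96255861893836))
tick (np.float64(161.0877247001513), np.float64(92.06794707906879))
tick (np.float64(181.1321797901276), np.float64(92.90726583502214))
tick (np.float64(200.8426027122651), np.float64(90.0947929441021))
tick (np.float64(221.02792871167028), np.float64(93.39040711551385))
tick (np.float64(240.77604754202397), np.float64(91.6495321595065))
w1 [ 0.6851 -0.0438] [ 0.6251 -0.0833] (np.float64(33.295925238121384), np.float64(71.83592150757283))
```

Everything measured agrees with the stated geometry:
- **Axis:** about (0.541,-0.110).
- **Tab:** at about 261°, over the first of the ticks, which measure 241, 221, … 141°. Four clicks puts the target at 181°.
- **Pivot:** (0.625,-0.084), so the base yaw is about 17°.
- **Lever:** at about 34°, and locked at about 103°.

Next I'll take the closed fingers to the tab's counter-clockwise side.

```bash
python3 -m jog '[[[4,8,5],[0,0,-7],1],[[8,16,15],[0,0,-14],1],[[12,24,30],[0,0,-21],1],[[16,32,45],[0,0,-28],1],[[20,40,60],[0,0,-35],1],[[24,48,75],[0,0,-42],1],[[28,56,90],[0,0,-49],1],[[32,64,105],[0,0,-56],1],[[36,72,120],[0,0,-63],1],[[40,80,135],[0,0,-70],1],[[41,84,150],[0,0,-77],1],[[41,84,163],[0,0,-82],1]]'
python3 -m jog '[[[0,0,0],[0,0,0],1],[[0,0,0],[0,0,0],1],[[0,0,0],[0,0,0],1]]'
python3 - <<'E'
from h import *
K,M=cam('wrist');i=vision.capture('wrist');cv2.imwrite('pics/w3.png',i[:,:,::-1]);np.save('w3M.npy',M)
E
```

```text
time_s: 3.28
position: [0.5628, -0.1949, 0.0876]
tcp_rot: [[-0.234, 0.972, 0.0], [0.972, 0.234, -0.0], [-0.0, 0.0, -1.0]]
force: [-0.5, 0.1, 0.4]
opening: 0.005
time_s: 3.53
position: [0.5618, -0.1941, 0.0896]
tcp_rot: [[-0.227, 0.974, 0.0], [0.974, 0.227, -0.0], [-0.0, 0.0, -1.0]]
force: [0.5, 0.3, -0.3]
opening: 0.005
```

View pics/w3.png

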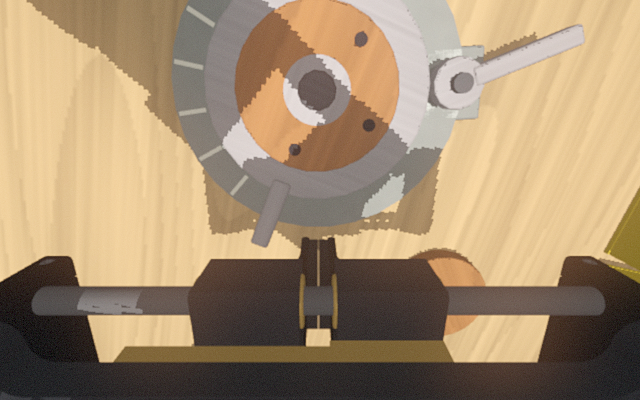

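The tab at (272,213) is just clockwise of the closed fingertips at (318,240), and the way is clear. I'll descend and approach slowly until contact.

```bash
python3 -m jog '[[[0,0,12],[0,0,0],1],[[0,0,24],[0,0,0],1],[[0,0,36],[0,0,0],1],[[0,0,45],[0,0,0],1],[[0,0,45],[0,0,0],1],[[0,0,45],[0,0,0],1]]'
python3 -m jog '[[[0,-1.5,0],[0,0,1],1],[[0,-3,0],[0,0,2],1],[[0,-4.5,0],[0,0,3],1],[[0,-6,0],[0,0,4],1],[[0.3,-7.6,0],[0,0,5],1],[[0.3,-7.6,0],[0,0,5],1],[[0.3,-7.6,0],[0,0,5],1]]'
python3 -m jog '[[[0,-1.5,0],[0,0,1],1],[[0.1,-3,0],[0,0,2],1],[[0.2,-4.5,0],[0,0,3],1],[[0.2,-6,0],[0,0,4],1],[[0.3,-7.6,0],[0,0,5],1],[[0.3,-7.6,0],[0,0,5],1],[[0.3,-7.6,0],[0,0,5],1]]'
python3 -m jog '[[[0,-1.5,0],[0,0,1],1],[[0.1,-3,0],[0,0,2],1],[[0.2,-4.5,0],[0,0,3],1],[[0.2,-6,0],[0,0,4],1],[[0.2,-6,0],[0,0,4],1],[[0.2,-6,0],[0,0,4],1]]'
```

```text
time_s: 4.08
position: [0.5605, -0.1939, 0.0433]
tcp_rot: [[-0.228, 0.974, -0.002], [0.974, 0.228, 0.001], [0.002, -0.002, -1.0]]
force: [0.3, 0.7, -0.2]
opening: 0.006
time_s: 4.67
position: [0.5536, -0.1958, 0.0447]
tcp_rot: [[-0.142, 0.99, 0.0], [0.99, 0.142, -0.0], [-0.0, 0.0, -1.0]]
force: [0.6, -0.1, -0.8]
opening: 0.004
time_s: 5.25
position: [0.546, -0.1965, 0.0446]
tcp_rot: [[-0.055, 0.998, -0.0], [0.998, 0.055, 0.0], [0.0, -0.0, -1.0]]
force: [0.1, -1.4, -0.4]
opening: 0.003
time_s: 5.75
position: [0.5429, -0.1972, 0.0448]
tcp_rot: [[0.016, 1.0, 0.006], [1.0, -0.016, -0.002], [-0.001, 0.006, -1.0]]
force: [6.4, 2.0, -2.6]
opening: 0.006
```

Contact: +x force of 6.4 N at finger angle ~271°, which puts the finger about 10° behind the tab. I'll continue slowly through the first click.

```bash
python3 -m jog '[[[0,-1,0],[0,0,0.7],1],[[0,-2,0],[0,0,1.3],1],[[0.1,-3,0],[0,0,2],1],[[0.1,-3,0],[0,0,2],1]]'
python3 -m jog '[[[0,-1,0],[0,0,0.7],1],[[0,-2,0],[0,0,1.3],1],[[0.1,-3,0],[0,0,2],1],[[0.1,-3,0],[0,0,2],1]]'
python3 - <<'E'
from h import *
K,M=cam('wrist');i=vision.capture('wrist');cv2.imwrite('pics/w4.png',i[:,:,::-1]);np.save('w4M.npy',M)
E
```

```text
time_s: 6.08
position: [0.5384, -0.197, 0.0448]
tcp_rot: [[0.05, 0.999, 0.003], [0.999, -0.05, -0.001], [-0.001, 0.003, -1.0]]
force: [2.9, -0.3, -1.3]
opening: 0.006
time_s: 6.42
position: [0.5329, -0.1961, 0.0445]
tcp_rot: [[0.084, 0.996, -0.002], [0.996, -0.084, 0.001], [0.0, -0.002, -1.0]]
force: [1.3, -0.2, 0.9]
opening: 0.003
```

View pics/w4.png

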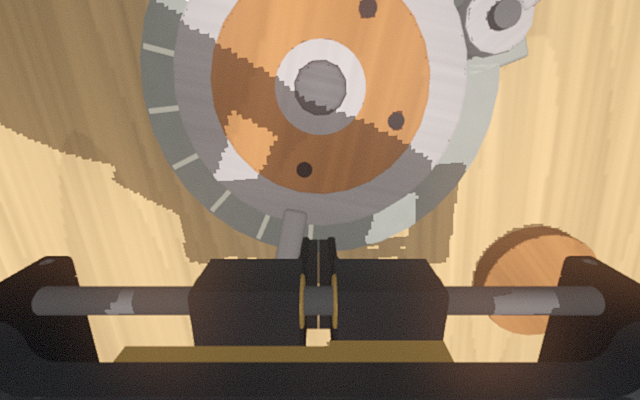

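The tab (295,213)–(289,255) lies between tick 0 (311,233) and tick 1 (263,226), so it is partway through the first click. I'll calibrate the finger-to-tab offset here.

```bash
python3 - <<'E'
from h import *
K,_=cam('wrist');M=np.load('w4M.npy');c=np.array([.541,-.110])
ang=lambda d:(np.degrees(np.arctan2(d[1],d[0]))%360,np.linalg.norm(d)*1e3)
f=lambda u,v,z:ang(ray(K,M,(u,v),z)[:2]-c)
print('nut',ray(K,M,(320,87),.083))
print('tab',f(295,213,.06),f(289,255,.06));print('ticks',[f(*p,.01)for p in[(311,233),(263,226),(219,200)]])
p=bot.read_state()['position'];print('fing',ang(np.array(p)[:2]-c))
E
```

```text
nut [ 0.5409 -0.1086  0.083 ]
tab (np.float64(252.86600913482394), np.float64(57.37635134708333)) (np.float64(253.86193215992444), np.float64(80.46142500864057))
ticks [(np.float64(261.44604032613836), np.float64(88.75773262583364)), (np.float64(240.90987403768526), np.float64(91.67343996261619)), (np.float64(220.2627697996086), np.float64(92.43292996106187))]
fing (np.float64(264.61125935441066), np.float64(86.37003663360754))
```

```bash
python3 -m jog '[[[0,-2.3,0],[0,0,1.5],1],[[0.1,-4.6,0],[0,0,3],1],[[0.3,-6.8,0],[0,0,4.5],1],[[0.5,-9.1,0],[0,0,6],1],[[0.7,-11.4,0],[0,0,7.5],1],[[1.1,-13.6,0],[0,0,9],1],[[1.5,-15.9,0],[0,0,10.5],1],[[1.9,-18.1,0],[0,0,12],1],[[2.4,-20.3,0],[0,0,13.5],1],[[3,-22.5,0],[0,0,15],1],[[3.6,-24.7,0],[0,0,16.5],1],[[4.3,-26.9,0],[0,0,18],1]]'
python3 -m jog '[[[0,-2.3,0],[0,0,1.5],1],[[0.1,-4.6,0],[0,0,3],1],[[0.3,-6.8,0],[0,0,4.5],1],[[0.5,-9.1,0],[0,0,6],1],[[0.7,-11.4,0],[0,0,7.5],1],[[1.1,-13.6,0],[0,0,9],1],[[1.5,-15.9,0],[0,0,10.5],1],[[1.9,-18.1,0],[0,0,12],1],[[2.4,-20.3,0],[0,0,13.5],1],[[3,-22.5,0],[0,0,15],1],[[3.6,-24.7,0],[0,0,16.5],1],[[4.3,-26.9,0],[0,0,18],1]]'
python3 - <<'E'
from h import *
c=np.array([.541,-.110]);d=np.array(bot.read_state()['position'])[:2]-c;print(np.degrees(np.arctan2(d[1],d[0]))%360,np.linalg.norm(d))
K,M=cam('wrist');i=vision.capture('wrist');cv2.imwrite('pics/w5.png',i[:,:,::-1])
E
```

```text
time_s: 7.47
position: [0.5108, -0.1915, 0.045]
tcp_rot: [[0.391, 0.92, 0.007], [0.92, -0.391, -0.004], [-0.001, 0.008, -1.0]]
force: [6.3, -1.6, -4.4]
opening: 0.004
time_s: 8.47
position: [0.4864, -0.1771, 0.0448]
tcp_rot: [[0.655, 0.756, 0.004], [0.756, -0.655, -0.004], [0.0, 0.006, -1.0]]
force: [1.9, -5.3, -3.7]
opening: 0.006
230.84717858203135 0.08651771964550789
```

View pics/w5.png

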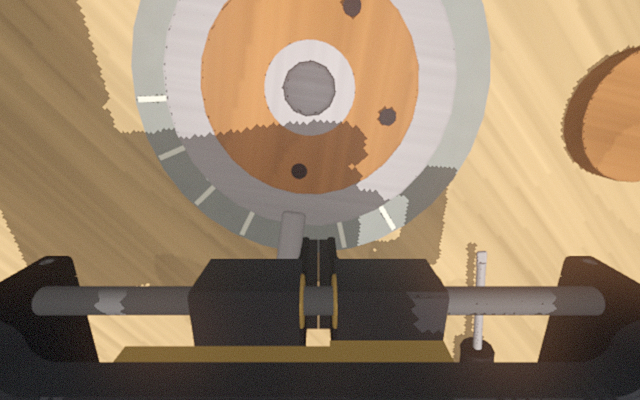

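The tab (292,235) now sits at tick 2, with tick 1 at (341,235), tick 3 at (247,222) and tick 4 (the target) at (205,195). Finger angle is 230.8°. Two clicks remain.

```bash
python3 -m jog '[[[0,-2.3,0],[0,0,1.5],1],[[0.1,-4.6,0],[0,0,3],1],[[0.3,-6.8,0],[0,0,4.5],1],[[0.5,-9.1,0],[0,0,6],1],[[0.7,-11.4,0],[0,0,7.5],1],[[1.1,-13.6,0],[0,0,9],1],[[1.5,-15.9,0],[0,0,10.5],1],[[1.9,-18.1,0],[0,0,12],1],[[2.4,-20.3,0],[0,0,13.5],1],[[3,-22.5,0],[0,0,15],1],[[3.6,-24.7,0],[0,0,16.5],1],[[4.3,-26.9,0],[0,0,18],1]]'
python3 -m jog '[[[0,-1.5,0],[0,0,1],1],[[0.1,-3,0],[0,0,2],1],[[0.2,-4.6,0],[0,0,3],1],[[0.2,-6.1,0],[0,0,4],1],[[0.3,-7.6,0],[0,0,5],1],[[0.5,-9.1,0],[0,0,6],1],[[0.6,-10.6,0],[0,0,7],1],[[0.8,-12.1,0],[0,0,8],1],[[1.1,-13.6,0],[0,0,9],1],[[1.1,-13.6,0],[0,0,9],1]]'
python3 - <<'E'
from h import *
c=np.array([.541,-.110]);d=np.array(bot.read_state()['position'])[:2]-c;print(np.degrees(np.arctan2(d[1],d[0]))%360,np.linalg.norm(d))
E
```

```text
time_s: 9.52
position: [0.4671, -0.1546, 0.0446]
tcp_rot: [[0.857, 0.516, 0.0], [0.516, -0.857, -0.001], [0.0, 0.001, -1.0]]
force: [0.1, -3.7, 0.2]
opening: 0.005
time_s: 10.35
position: [0.4602, -0.1412, 0.0445]
tcp_rot: [[0.926, 0.377, -0.002], [0.377, -0.926, 0.001], [-0.001, -0.002, -1.0]]
force: [0.7, 0.6, -0.2]
opening: 0.003
201.13440672132668 0.08663367266325958
```

Force has dropped to zero near the half-way point. I'll look before pushing further.

```bash
python3 - <<'E'
from h import *
K,M=cam('wrist');i=vision.capture('wrist');cv2.imwrite('pics/w6.png',i[:,:,::-1])
E
```

```text
(no output)
```

View pics/w6.png

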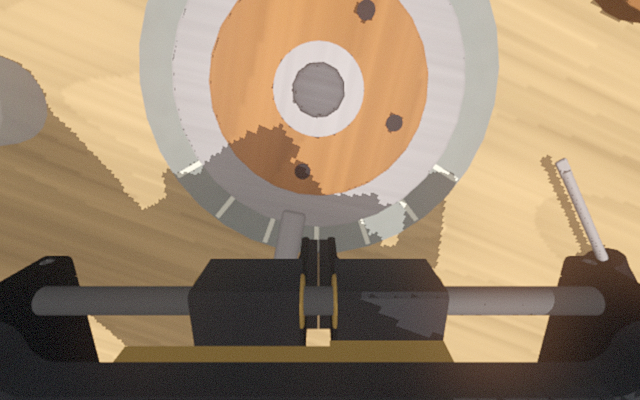

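The tab (292,235) is right at the crest between tick 3 (hidden, ~315) and tick 4 (267,230). I'll push 5° more, then back the finger off.

```bash
python3 -m jog '[[[0,-1.5,0],[0,0,1],1],[[0.1,-3,0],[0,0,2],1],[[0.2,-4.6,0],[0,0,3],1],[[0.2,-6.1,0],[0,0,4],1],[[0.3,-7.6,0],[0,0,5],1],[[0.3,-7.6,0],[0,0,5],1],[[0.3,-7.6,0],[0,0,5],1]]'
python3 -m jog '[[[0,5,0],[0,0,0],1],[[0,10,0],[0,0,0],1],[[-5,15,0],[0,0,0],1],[[-10,15,0],[0,0,0],1],[[-12,15,-15],[0,0,0],1],[[-12,15,-40],[0,0,0],1],[[-12,15,-75],[0,0,0],1],[[-12,15,-75],[0,0,0],1],[[-12,15,-75],[0,0,0],1]]'
python3 - <<'E'
from h import *
K,M=cam('wrist');i=vision.capture('wrist');cv2.imwrite('pics/w7.png',i[:,:,::-1]);np.save('w7M.npy',M)
E
```

```text
time_s: 10.98
position: [0.4582, -0.135, 0.0445]
tcp_rot: [[0.955, 0.296, -0.0], [0.296, -0.955, 0.0], [-0.0, -0.0, -1.0]]
force: [-0.2, 0.0, -0.0]
opening: 0.002
time_s: 11.73
position: [0.452, -0.154, 0.1211]
tcp_rot: [[0.956, 0.295, 0.004], [0.295, -0.956, -0.002], [0.003, 0.003, -1.0]]
force: [-0.1, 0.5, 0.1]
opening: 0.007
```

View pics/w7.png

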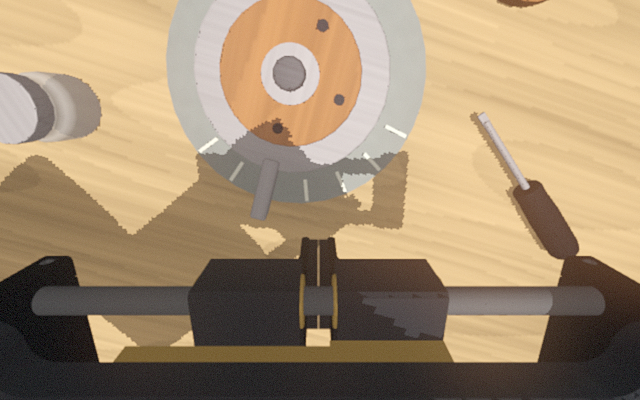

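Four clicks done: the tab (265,190) covers tick 4, with tick 3 visible at (306,190) and ticks 5 and 6 at (236,171) and (207,145). Now the lever. I'll go over the dial at height to the lever's clockwise side, 60 mm from the pivot.

```bash
python3 -m jog '[[[0,0,-30],[0,0,0],1],[[30,0,-40],[0,0,2],1],[[70,0,-40],[0,0,5],1],[[110,0,-40],[0,0,8],1],[[150,0,-40],[0,0,11],1],[[190,0,-40],[0,0,14],1],[[225,1,-40],[0,0,17],1],[[243,2,-30],[0,0,17],1],[[243,2,0],[0,0,17],1],[[243,2,20],[0,0,17],1],[[243,2,20],[0,0,17],1],[[243,2,20],[0,0,17],1]]'
python3 - <<'E'
from h import *
K,_=cam('wrist');M=np.load('w7M.npy');c=np.array([.541,-.110])
for p in[(270,165),(260,217)]:
    d=ray(K,M,p,.06)[:2]-c;print('tab',np.degrees(np.arctan2(d[1],d[0]))%360,np.linalg.norm(d))
K,M=cam('wrist');i=vision.capture('wrist');cv2.imwrite('pics/w8.png',i[:,:,::-1]);np.save('w8M.npy',M)
for a in(30,34,38):print(proj(K,M,[.6245+.06*np.cos(np.radians(a)),-.084+.06*np.sin(np.radians(a)),.044]))
E
```

```text
time_s: 12.78
position: [0.6817, -0.0826, 0.0961]
tcp_rot: [[1.0, 0.003, -0.007], [0.003, -1.0, 0.002], [-0.007, -0.002, -1.0]]
force: [0.4, 0.2, 1.1]
opening: 0.003
tab 180.49850672399594 0.06174461108909025
tab 181.87127599439896 0.10215939346294547
[277.8903 226.7465]
[273.1149 229.5456]
[268.6067 232.6341]
```

View pics/w8.png

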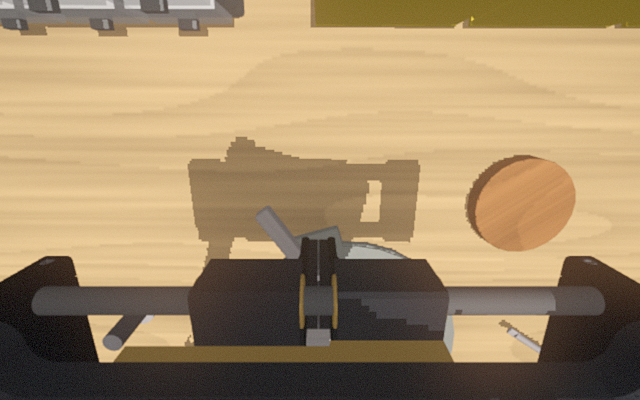

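The tab measures 181° (target 181°). The lever runs (265,213)–(300,255), left of the finger with about 10 mm of gap once down. I'll descend and sweep counter-clockwise about the pivot.

```bash
python3 -m jog '[[[3,1,15],[0,0,0],1],[[3,1,35],[0,0,0],1],[[3,1,55],[0,0,0],1],[[3,1,64],[0,0,0],1],[[3,1,64],[0,0,0],1],[[3,1,64],[0,0,0],1]]'
python3 -m jog '[[[-0.1,-2.6,0],[0,0,-2.5],1],[[-0.2,-5.2,0],[0,0,-5],1],[[-0.5,-7.8,0],[0,0,-7.5],1],[[-0.9,-10.4,0],[0,0,-10],1],[[-1.4,-13,0],[0,0,-12.5],1],[[-2,-15.5,0],[0,0,-15],1],[[-2.8,-18,0],[0,0,-17.5],1],[[-3.6,-20.5,0],[0,0,-20],1],[[-4.6,-23,0],[0,0,-22.5],1],[[-5.6,-25.4,0],[0,0,-25],1],[[-6.8,-27.7,0],[0,0,-27.5],1],[[-8,-30,0],[0,0,-30],1]]'
python3 -m jog '[[[-0.1,-2.6,0],[0,0,-2.5],1],[[-0.2,-5.2,0],[0,0,-5],1],[[-0.5,-7.8,0],[0,0,-7.5],1],[[-0.9,-10.4,0],[0,0,-10],1],[[-1.4,-13,0],[0,0,-12.5],1],[[-2,-15.5,0],[0,0,-15],1],[[-2.8,-18,0],[0,0,-17.5],1],[[-3.6,-20.5,0],[0,0,-20],1],[[-4.6,-23,0],[0,0,-22.5],1],[[-5.6,-25.4,0],[0,0,-25],1],[[-6.8,-27.7,0],[0,0,-27.5],1],[[-8,-30,0],[0,0,-30],1]]'
python3 - <<'E'
from h import *
d=np.array(bot.read_state()['position'])[:2]-[.6245,-.084];print(np.degrees(np.arctan2(d[1],d[0])),np.linalg.norm(d))
E
```

```text
time_s: 13.33
position: [0.6873, -0.0843, 0.0357]
tcp_rot: [[1.0, 0.003, 0.0], [0.003, -1.0, -0.0], [0.0, 0.0, -1.0]]
force: [0.9, 0.5, 1.6]
opening: 0.002
time_s: 14.33
position: [0.6813, -0.0549, 0.0379]
tcp_rot: [[0.863, 0.505, 0.006], [0.505, -0.863, -0.002], [0.004, 0.004, -1.0]]
force: [0.5, -0.5, -1.5]
opening: 0.008
time_s: 15.33
position: [0.6598, -0.0325, 0.0381]
tcp_rot: [[0.496, 0.869, 0.007], [0.869, -0.496, -0.001], [0.003, 0.007, -1.0]]
force: [1.3, 0.9, 1.1]
opening: 0.003
55.56081221034298 0.062396752325797215
```

```bash
python3 -m jog '[[[0,0,2],[0,0,0],1],[[-0.1,-2.6,4],[0,0,-2.5],1],[[-0.2,-5.2,4],[0,0,-5],1],[[-0.5,-7.8,4],[0,0,-7.5],1],[[-0.9,-10.4,4],[0,0,-10],1],[[-1.4,-13,4],[0,0,-12.5],1],[[-2,-15.5,4],[0,0,-15],1],[[-2.8,-18,4],[0,0,-17.5],1],[[-3.6,-20.5,4],[0,0,-20],1],[[-4.6,-23,4],[0,0,-22.5],1],[[-4.6,-23,4],[0,0,-22.5],1],[[-4.6,-23,4],[0,0,-22.5],1]]'
python3 - <<'E'
from h import *
d=np.array(bot.read_state()['position'])[:2]-[.6245,-.084];print(np.degrees(np.arctan2(d[1],d[0])),np.linalg.norm(d))
E
```

```text
time_s: 16.33
position: [0.6357, -0.025, 0.0326]
tcp_rot: [[0.129, 0.992, 0.002], [0.992, -0.129, -0.001], [-0.0, 0.002, -1.0]]
force: [1.3, -0.7, 0.9]
opening: 0.008
79.21345841642663 0.0600525532599661
```

```bash
python3 -m jog '[[[-0.1,-1.5,0],[0,0,-1.5],1],[[-0.1,-3,0],[0,0,-3],1],[[-0.2,-4.5,0],[0,0,-4],1],[[-0.3,-6,0],[0,0,-5.5],1],[[-0.3,-6,0],[0,0,-5.5],1],[[-0.3,-6,0],[0,0,-5.5],1]]'
python3 -m jog '[[[0,-1,0],[0,0,-1],1],[[0,-2,0],[0,0,-2],1],[[-0.1,-3,0],[0,0,-3],1],[[-0.1,-3,0],[0,0,-3],1],[[-0.1,-3,0],[0,0,-3],1]]'
python3 -m jog '[[[0,-1,0],[0,0,-1],1],[[0,-2,0],[0,0,-2],1],[[0,-2,0],[0,0,-2],1],[[0,-2,0],[0,0,-2],1]]'
python3 - <<'E'
from h import *
d=np.array(bot.read_state()['position'])[:2]-[.6245,-.084];print(np.degrees(np.arctan2(d[1],d[0])),np.linalg.norm(d))
E
```

```text
time_s: 16.83
position: [0.6303, -0.0246, 0.0322]
tcp_rot: [[0.033, 0.999, 0.003], [0.999, -0.033, -0.0], [-0.0, 0.003, -1.0]]
force: [2.7, 1.2, 1.6]
opening: 0.0
time_s: 17.25
position: [0.6295, -0.0242, 0.0324]
tcp_rot: [[-0.02, 1.0, 0.008], [1.0, 0.02, -0.0], [-0.0, 0.008, -1.0]]
force: [7.6, 3.0, -0.2]
opening: 0.009
time_s: 17.58
position: [0.629, -0.0239, 0.0325]
tcp_rot: [[-0.055, 0.998, 0.012], [0.999, 0.055, 0.0], [-0.001, 0.012, -1.0]]
force: [10.6, 4.2, -1.2]
opening: 0.01
85.67263863017084 0.06024404384731662
```

The finger stalls at 85.7° while the force climbs to 10.6 N, so the lever is against its stop at about 102°. I'll back off, lift and look.

```bash
python3 -m jog '[[[0,5,0],[0,0,0],1],[[2,14,0],[0,0,0],1],[[3,20,0],[0,0,0],1],[[3,20,-25],[0,0,0],1],[[3,20,-60],[0,0,0],1],[[3,20,-100],[0,0,0],1],[[-25,10,-140],[0,0,0],1],[[-60,0,-180],[0,0,0],1],[[-95,-10,-200],[0,0,0],1],[[-130,-20,-200],[0,0,0],1],[[-130,-20,-200],[0,0,0],1],[[-130,-20,-200],[0,0,0],1]]'
python3 -m jog '[[[0,-30,0],[0,0,0],1],[[-30,-40,0],[0,0,0],1],[[-50,-40,0],[0,0,0],1],[[-50,-40,0],[0,0,0],1],[[-50,-40,0],[0,0,0],1]]'
python3 - <<'E'
from h import *
K,M=cam('wrist');i=vision.capture('wrist');np.save('w9M.npy',M);cv2.imwrite('pics/w9.png',cv2.resize(i,(800,500),interpolation=cv2.INTER_CUBIC)[:,:,::-1])
E
```

```text
time_s: 18.58
position: [0.6103, -0.1589, 0.2325]
tcp_rot: [[-0.051, 0.999, 0.0], [0.999, 0.051, -0.002], [-0.002, 0.0, -1.0]]
force: [-0.0, 0.2, 0.1]
opening: 0.002
time_s: 19.0
position: [0.5733, -0.2065, 0.2302]
tcp_rot: [[-0.055, 0.999, -0.003], [0.999, 0.055, 0.003], [0.003, -0.002, -1.0]]
force: [0.3, 0.0, -0.6]
opening: 0.007
```

View pics/w9.png

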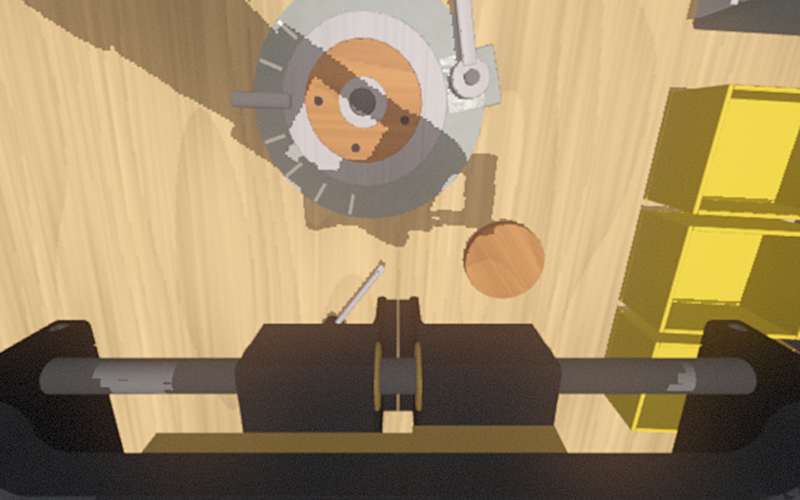

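The tab (262,100) sits on tick 4: ticks 0–3 are below it at (351,203), (321,190), (293,168) and (275,140), and ticks 5–6 are above. The lever runs from its pivot (471,77) up to (461,5).

```bash
python3 - <<'E'
from h import *
K,_=cam('wrist');M=np.load('w9M.npy');f=lambda u,v,z:ray(K,M,(u*.8,v*.8),z)[:2]
A=lambda d:np.degrees(np.arctan2(d[1],d[0]))%360
c=f(363,99,.083);p=f(471,77,.046);t=f(461,5,.044);n=f(467,55,.044)
print('c',c,'piv',p,'base yaw',A(p-c),A(p-[.541,-.11]),'lever',A(t-p),A(t-n),'tab',A(f(234,99,.06)-f(290,101,.06)))
E
```

```text
c [ 0.5421 -0.1074] piv [ 0.6248 -0.0843] base yaw 15.638184675230603 17.070310542791578 lever 104.442847700121 103.66197065787591 tab 181.25062734487994
```

```bash
python3 -c "
from rig import bot
s=bot.read_state();print(s['time_s'],s['force']);print(bot.hand_in())"
```

```text
19.05 [ 0.35934454  0.11663426 -0.74284284]
the job is handed in; nothing more can be done
None
```

I turned the dial clockwise by four clicks and then pushed the lock lever counter-clockwise against its stop. The job was handed in at 19 s with the robot touching nothing.

- **Dial:** I pushed the tab with the closed fingertips. Readings at the end of each move showed at most about 8 N. The tab went from about 261° to about 181° and rests over tick 4. The last picture, taken after the lever push, still shows it there.
- **Lever:** It stopped moving while the push rose to about 11 N. From the final picture I measured it at about 104°. The expected locked angle is about 103°, so they agree within the measuring error.
- **Bystanders:** I touched none of them knowingly. The blank and the screwdriver's tip look unmoved in the last picture. I didn't check the jar, bolt, wrench, offcut and tape again at the end.

No check failed. One small deviation: the finger rode about 4 mm high during the lever sweep, and I lowered it before the final push.

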